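# Refill the bag-clip dispenser

### The arm

A 6-joint arm with a two-finger parallel gripper is mounted at the origin on the work surface; the furniture and walls round the work are solid. World frame = base frame: x ahead of the robot, y to its left, z up, the work surface at z = 0. Lengths are in m, angles in rad, forces in N, time in s.
With the tool pointing down it reaches from about 0.425 to 0.95 m from the base axis. Payload 3.5 kg.
Tool frame: the origin (TCP) lies midway between the tips of the shut fingers; the grasp point (between the pads) lies 19 mm behind it; z points along the fingers, y is the line along which they close (so a half turn about z gives the same grasp; the last joint's range is limited). The gripper opens to 85 mm and grips with 20 to 120 N. Pads are 22 mm wide; open, the fingers measure 114 mm over their backs; the gripper's body (76 mm by 85 mm) begins 54 mm behind the grasp point. The pads swing forward as they close: fully open they stand 13 mm farther back than shut.
Start: joints at [0.981, 0.286, 1.577, -0, 1.279, -0.15], TCP at [0.287, 0.611, 0.231] pointing down, gripper open.
Joint ranges: [-2.77, 2.77], [-0.9, 2.22], [0.21, 2.48], [-1.53, 4.67], [0.24, 2.81], [-2.84, 2.84]. Speed limits (rad/s): [2.79, 2.79, 3.14, 3.14, 3.14, 3.14].

### API

Orientations are given as a unit quaternion [x, y, z, w].
In Python, from plant import ctrl gives the robot as it stands.
- The arm moves only by the tool arm_command, never from a script. Its argument "steps" is one flat list of numbers, 5 for each row, row after row: the opening in per cent of the stroke, from 0 (shut) to 100 (fully open), then the shift along the tool's x, y, z each as a share of 25 mm, from -1 to 1, then the turn about the tool's z as a share of 0.1 rad, from -1 to 1. In form: [grip, tx, ty, tz, spin, grip, tx, ty, tz, spin, ...]. A call has 1 to 8 rows; each row shifts and turns the commanded pose from where the row before left it, along the tool's axes as they then stand; what a row does not reach is not made up. A row lasts 1/12 s, in which the tool goes at most 41.7 mm and 7.16 degrees, less where a joint would pass 70% of its speed; a pose out of reach is approached as far as the arm can. A call with a number of a shift or a turn outside -1 to 1 is refused whole. A call with a gripper value outside its range is refused whole. The fingers move at their own pace and stop on an object; "squeeze" is the grip in N (left out, the last holds). Time passes only in rows, so rows that do not move let the fingers close. It gives the time, the measured TCP pose, the force, the opening and the grip force at its end, in the units of the state.
- ctrl.get_state(): the state, without advancing time (a new reading comes with each control period).
- ctrl.read_camera(name): name is "scene" or "side" or "wrist"; returns the picture (480x640x3 uint8, red, green, blue); there is no depth.
- ctrl.camera_model(name): a dict with "intrinsics" (3x3 intrinsics, pixels), "D" ([k1, k2, p1, p2, k3] as OpenCV has them; the pictures are not rectified), "rvec" (rotation vector, rad) and "tvec" (3), from world to camera coordinates, as OpenCV has them. Camera axes: x right, y down, z forward; pixel columns grow to the right and rows downward; lengths in m; the calibration is good to about 2 mm. A picture is of the moment at which its call begins: read the wrist's pose just before it. camera_model takes no time and is no camera call; for the wrist camera it gives the pose at the moment of the call.
- ctrl.sign_off(): hands the job in; it is judged then, once.
The state is a dict: "time": time; "qpos": joint angles; "dq": joint speeds; "joint_efforts": joint torques, N m; "eef_pos": TCP position; "tcp_rot": TCP orientation; "contact_force": force on the tool from outside, world axes, zero at the start; "wrist_torque": the same for the moment, N m; "opening": opening from 0.0 (shut) to 1.0 (fully open); "finger_force": force on a finger pad.
Only numpy, scipy, OpenCV 4.12 (cv2) and the standard library are available. Lean on these libraries where they do the work, as an engineer would, in place of code of your own. Each camera call takes 0.05 s, during which the arm holds its last target. There are 200 camera calls.

### The job

Refill the sloping bag-clip dispenser: load the long strip of clips into its channel, pushing the spring follower back so that you can set the strip down on the channel floor behind the low lip at the front, and let go of it there. Then slide the cover rail down over the strip until it is fully closed, and let go. Leave the short leftover strip and the other things standing where they are.

Things in the scene. Friction and masses are not known exactly. Their poses are not given: they have to be found in the camera images.
- clip_strip: The refill: a white plastic strip of ten fused bag clips, a straight bar 100 mm long (its x), 16 mm wide (y) and 32 mm tall (z), about 60 g, standing upright on the counter to the left or right of the dispenser. Origin: centre of its underside. Either end may go first.
- channel: Steel trough of the grey dispenser, open on top, sloping 30 degrees, lower end at the robot's right. Origin: mid floor, at the inner face of the front lip, 45 mm above the counter. x runs up the slope, y across, z square to the floor (30 degrees from vertical, leaning to the lower end). 245 mm long, 20.5 mm wide inside; side walls flared at the top, 13 mm high, 31 mm over both. A loaded strip spans x 0 to 100 mm, its underside on the floor.
- lip (a point): Middle of the upper edge of the low lip across the channel's front end: channel x = 0, z = 7 mm. The lip is 5 mm thick (channel x -5 to 0) and 7 mm high. The strip comes in with its underside above the lip, is pushed up the channel against the follower until its lower end is past the lip, then lowered to the floor. Axes as the channel's.
- dispenser: Grey foot of the dispenser, fixed on the counter, 235 x 90 mm and 12 mm high, with pedestals under the channel. Origin: on the counter below the channel, 100 mm behind the channel's origin along x; x (level) under the channel's x, to the robot's left, z up.
- follower (a joint): Black spring follower block in the channel, 30 mm tall. Slide in m: 0 at rest, its flat face then at channel x = 70 mm; grows as it is pushed up the channel, to 0.05 at most; 0.03 behind a loaded strip. The spring pushes it down the slope with about 2 N at 0, 4.2 N at 0.03, so a strip let go above the floor can stick between it and the lip.
- cover_rail (a joint): Sliding aluminium cover rail, an inverted U 105 x 37 mm, top plate 37 to 40 mm above the channel floor, sides outside its walls. Slide in m along channel x: 0 fully closed (front edge at channel x = 12 mm; the first clip stays bare), 0.125 fully up. It starts open (0.11 to 0.125), leaving the lower channel free from above, and stays where it is left (about 2 N to slide).
- rail_fin (a point): Centre of the black grip fin on the cover rail near its front edge: 20 mm along channel x, 14 mm across y, rising from 40 to 65 mm above the channel floor. This point is 53 mm above the floor; at channel x = 24 mm when the rail is closed, 24 mm plus the joint value else. Axes as the channel's. Pinch it across y or push it from behind.
- short_strip: Leftover white strip of four clips, 40 x 16 x 32 mm, standing upright on the counter on the other side of the dispenser from the long strip. Not wanted. Origin: centre of its underside.
- salt_shaker: Salt shaker, 44 mm across, 90 mm high, upright on the counter behind the dispenser, at the left. Origin: centre of its underside.
- spice_jar: Spice jar with a dark cap, 44 mm across, 105 mm high, upright on the counter behind the dispenser, at the right. Origin: centre of its underside.
Things that resemble listed ones, but are neither listed nor needed, are in the scene too. Several things have the shape of the clip_strip; the one meant has the colours described above.

How it is judged:
By the outcome, as a careful person would: the job done as asked, in the order asked, and still so for the second after the job is handed in, with the robot touching nothing.
It also fails if it takes over 62 s, if anything falls off the work surface, if the arm or the gripper's body presses on something with over 40 N, if the wrist force passes 120 N, or if a joint passes its speed limit or range.

## Working session

There is one attempt and no reset: what is moved stays moved. The work goes in short steps, Python scripts to look and compute and a tool call to move; the robot and the scene stay as the last step left them, time stands still between calls to the robot, and variables do not carry over. Pictures are saved under pics/ and viewed, at most 12 in all, crops included, and the job is handed in when it is done.

Besides the shell and the picture viewer there is one more tool, called after ">>>" as name(argument=value, ...) on one line, values as JSON. arm_command: Moves the arm, as the interface text tells. Its arguments: {"type":"object","properties":{"steps":{"type":"array","items":{"type":"number"}},"squeeze":{"type":"number"}},"required":["steps"]}

```bash
mkdir -p pics; cat > h.py <<'E'
import numpy as np, cv2
from scipy.spatial.transform import Rotation as R
from plant import ctrl
def cam(n):
    m=ctrl.camera_model(n); K=np.array(m["intrinsics"],float); D=np.array(m["D"],float)
    Rm=cv2.Rodrigues(np.array(m["rvec"],float))[0]; t=np.array(m["tvec"],float).ravel()
    return K,D,Rm,t
def ray(c,px):
    K,D,Rm,t=c; u=cv2.undistortPoints(np.array(px,float).reshape(-1,1,2),K,D).reshape(-1,2)
    d=np.c_[u,np.ones(len(u))]@Rm; return -Rm.T@t, d
def onz(c,px,z):
    o,d=ray(c,px); return o+d*((z-o[2])/d[:,2])[:,None]
def tri(c1,p1,c2,p2):
    o1,d1=ray(c1,p1);o2,d2=ray(c2,p2);out=[]
    for a,b in zip(d1,d2):
        s=np.linalg.lstsq(np.c_[a,-b],o2-o1,rcond=None)[0]
        p,q=o1+a*s[0],o2+b*s[1]; out.append(np.r_[(p+q)/2,np.linalg.norm(p-q)])
    return np.array(out)
def proj(c,P):
    K,D,Rm,t=c; return cv2.projectPoints(np.array(P,float).reshape(-1,3),cv2.Rodrigues(Rm)[0],t,K,D)[0].reshape(-1,2)
def snap(n,f):
    c=cam(n); im=ctrl.read_camera(n); cv2.imwrite("pics/"+f,im[:,:,::-1]); return c,im
E
python3 - <<'E'
from h import *
np.set_printoptions(precision=4,suppress=True)
for n in("scene","side","wrist"):
    c,im=snap(n,n+"0.png"); print(n,-c[2].T@c[3],c[2][2],c[0][0,0],c[0][1,1])
s=ctrl.get_state(); print({k:np.round(v,3) for k,v in s.items()})
E
```

```text
scene [-0.0768 -0.3623  0.7376] [ 0.6307  0.3525 -0.6914] 472.879681329869 472.879681329869
side [ 0.1413 -1.0067  0.6594] [ 0.3317  0.8132 -0.4781] 472.9394729203438 472.9394729203438
wrist [0.2156 0.6439 0.3739] [ 0.2785 -0.1339 -0.9511] 334.2986270846496 334.2986270846496
{'time': np.float64(0.15), 'qpos': array([ 0.981,  0.287,  1.578,  0.   ,  1.279, -0.15 ]), 'dq': array([-0.   , -0.001, -0.006, -0.   , -0.001,  0.001]), 'joint_efforts': array([  0.001, -40.66 , -29.314,  -0.   ,   0.004,  -0.   ]), 'eef_pos': array([0.287, 0.61 , 0.23 ]), 'tcp_rot': array([ 0.218,  0.976, -0.001, -0.   ]), 'contact_force': array([ 0.008,  0.606, -1.175]), 'wrist_torque': array([0.022, 0.025, 0.004]), 'finger_force': np.float64(0.0), 'opening': np.float64(1.0)}
```

View pics/scene0.png

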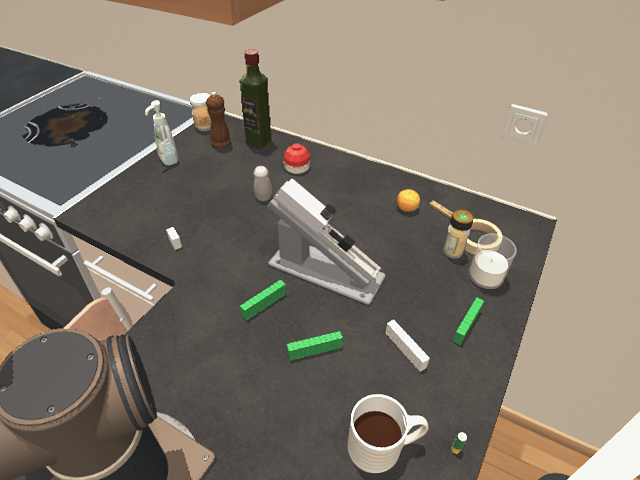

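View pics/side0.png

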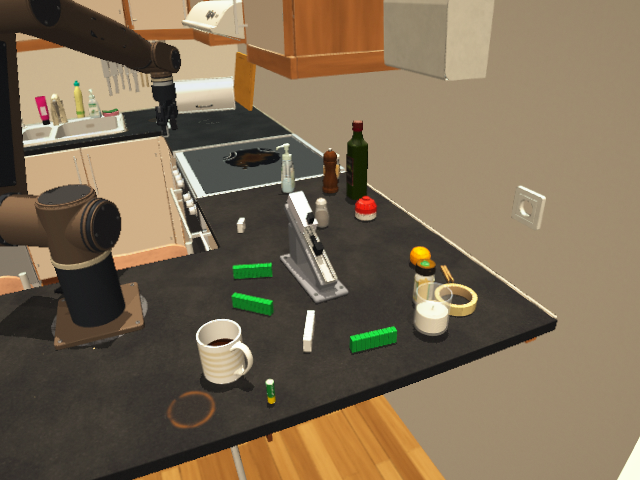

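The scene view shows the white long strip at (407,344), right of the dispenser at about (330,245), with the short strip at (174,238). The side view has the long strip at (309,330) and the dispenser at (313,250). Next I need a closer look at the dispenser, plus rough positions.

```bash
python3 - <<'E'
from h import *
np.set_printoptions(precision=4,suppress=True)
a=cv2.imread("pics/scene0.png")[170:310,255:395]; b=cv2.imread("pics/side0.png")[180:310,260:390]
a=cv2.resize(a,(400,400),interpolation=cv2.INTER_CUBIC); b=cv2.resize(b,(400,400),interpolation=cv2.INTER_CUBIC)
cv2.imwrite("pics/zoom.png",np.hstack([a,b]))
C={}
for n,seed in(("scene",(407,344)),("side",(309,330))):
    im=cv2.imread(f"pics/{n}0.png"); c=cam(n); C[n]=c
    hsv=cv2.cvtColor(im,cv2.COLOR_BGR2HSV)
    m=((hsv[:,:,1]<50)&(hsv[:,:,2]>110)).astype(np.uint8)
    k,l,st,ce=cv2.connectedComponentsWithStats(m)
    i=l[seed[1],seed[0]]; print(n,st[i],ce[i], onz(c,[ce[i]],.018))
    cn=max(cv2.findContours((l==i).astype(np.uint8),0,2)[0],key=len)
    ap=cv2.approxPolyDP(cv2.convexHull(cn),2.5,True)[:,0]
    print(np.c_[ap,onz(c,ap,.032),onz(c,ap,0)[:,:2]])
E
```

```text
scene [385 319  45  53 930] [406.9978 345.1237] [[ 0.4202 -0.2706  0.018 ]]
[[387.     322.       0.439   -0.2213   0.032    0.4624  -0.2149]
 [393.     319.       0.4507  -0.2282   0.032    0.4747  -0.2221]
 [429.     357.       0.4067  -0.3149   0.032    0.4287  -0.3128]
 [425.     368.       0.3829  -0.3166   0.032    0.4037  -0.3146]
 [419.     371.       0.3724  -0.3098   0.032    0.3928  -0.3074]
 [386.     334.       0.4138  -0.2304   0.032    0.436   -0.2245]]
side [303 310  12  31 261] [308.59   325.1456] [[ 0.4278 -0.2566  0.018 ]]
[[314.     310.       0.4523  -0.2292   0.032    0.4682  -0.1896]
 [311.     338.       0.4104  -0.3132   0.032    0.4241  -0.2779]
 [304.     340.       0.3952  -0.3131   0.032    0.4081  -0.2777]
 [307.     310.       0.4383  -0.2228   0.032    0.4535  -0.1828]]
```

View pics/zoom.png

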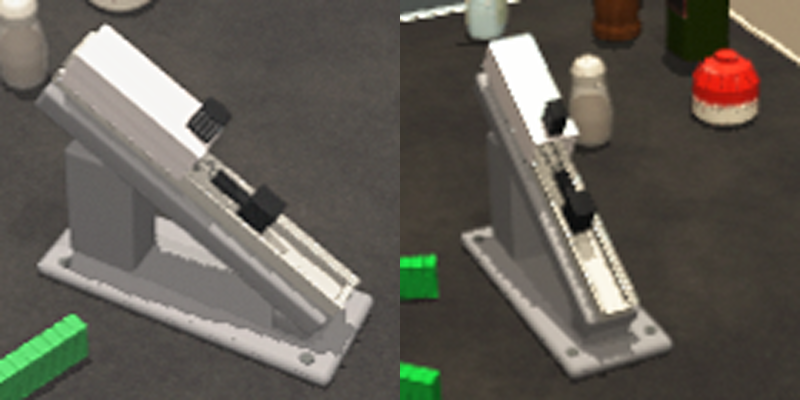

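The zoom shows the foot, channel, follower and rail fin clearly. I'll triangulate the matching points from both views.

```bash
python3 - <<'E'
from h import *
np.set_printoptions(precision=4,suppress=True)
A=np.array([[38,268],[325,384],[372,297],[327,318],[357,279],[209,120],[262,210],[100,27]])*.35+[255,170]
B=np.array([[463,237],[572,376],[670,347],[587,316],[632,306],[555,117],[579,210],[488,40]],float);B[:,0]-=400;B=B*.325+[260,180]
a,b=cam("scene"),cam("side")
P=tri(a,A,b,B);print(P)
F=onz(a,A[:3],.006);G=onz(b,B[:3],.006);print(F,G,sep="\n")
for q in(F,G):
  d=q[0]-q[1];d/=np.linalg.norm(d);c=(q[0]+q[2])/2
  print("yaw",np.degrees(np.arctan2(d[1],d[0])),"centre",c,np.linalg.norm(q[0]-q[1]),np.linalg.norm(q[1]-q[2]))
E
```

```text
[[ 0.4752  0.0663  0.0024  0.0024]
 [ 0.4825 -0.1665  0.0022  0.0009]
 [ 0.569  -0.163   0.0036  0.0033]
 [ 0.5011 -0.1551  0.0455  0.0002]
 [ 0.538  -0.1598  0.0493  0.0045]
 [ 0.5214 -0.0494  0.1624  0.0012]
 [ 0.5225 -0.0915  0.0997  0.0013]
 [ 0.4987  0.0207  0.2144  0.0178]]
[[ 0.471   0.0635  0.006 ]
 [ 0.4791 -0.1677  0.006 ]
 [ 0.5691 -0.1631  0.006 ]]
[[ 0.4746  0.0618  0.006 ]
 [ 0.481  -0.171   0.006 ]
 [ 0.5656 -0.1678  0.006 ]]
yaw 91.9997923948514 centre [ 0.52   -0.0498  0.006 ] 0.2313497747440942 0.09010830910464908
yaw 91.55739643165906 centre [ 0.5201 -0.053   0.006 ] 0.23289557821264592 0.08465949148541738
```

Channel origin is about (0.523,-0.150,0.045) with yaw 91.8°, and the rail joint is about 0.122. The fin and foot measurements agree with this. The strip centre is about (0.4235,-0.269), axis 64°. Moving over to it now.

>>> arm_command(steps=[100,-0.8,-0.72,-0.8,0,100,-0.8,-0.72,-0.8,0,100,-0.8,-0.72,-0.8,0,100,-0.8,-0.72,-0.8,0,100,-0.8,-0.72,0,0,100,-0.8,-0.72,0,0,100,-0.8,-0.72,0,0,100,-0.8,-0.72,0,0])

```text
time: 0.82
eef_pos: [0.371, 0.411, 0.3111]
tcp_rot: [0.218, 0.976, -0.0, -0.0]
contact_force: [0.3, -0.1, -0.2]
opening: 1.002
finger_force: 0.0
```

>>> arm_command(steps=[100,-0.8,-0.72,0,0,100,-0.8,-0.72,0,0,100,-0.8,-0.72,0,0,100,-0.8,-0.72,0,0,100,-0.8,-0.72,0,0,100,-0.8,-0.72,0,0,100,-0.8,-0.72,0,0,100,-0.8,-0.72,0,0])

```text
time: 1.48
eef_pos: [0.4544, 0.2126, 0.311]
tcp_rot: [0.218, 0.976, -0.0, -0.0]
contact_force: [0.2, 0.7, 0.2]
opening: 0.999
finger_force: 0.0
```

>>> arm_command(steps=[100,-0.8,-0.72,0,0,100,-0.8,-0.72,0,0,100,-0.8,-0.72,0,0,100,-0.8,-0.72,0,0,100,0,0,0,1,100,0,0,0,1,100,0,0,0,1,100,0,0,0,1])

```text
time: 2.15
eef_pos: [0.4959, 0.1143, 0.3109]
tcp_rot: [0.41, 0.912, -0.0, -0.0]
contact_force: [-0.4, -0.9, -0.5]
opening: 0.999
finger_force: 0.0
```

>>> arm_command(steps=[100,0,0,0,1,100,0,0,0,1,100,0,0,0,1,100,0,0,0,1,100,0,0,0,1,100,0,0,0,1,100,0,0,0,1,100,0,0,0,1])

```text
time: 2.82
eef_pos: [0.4957, 0.1147, 0.3109]
tcp_rot: [0.733, 0.68, -0.0, -0.0]
contact_force: [0.2, 0.0, -0.8]
opening: 1.001
finger_force: 0.0
```

>>> arm_command(steps=[100,0,0,0,1,100,0,0,0,1,100,0,0,0,1,100,0,0,0,0.9])

```text
time: 3.15
eef_pos: [0.4958, 0.1147, 0.3109]
tcp_rot: [0.851, 0.526, -0.0, -0.0]
contact_force: [0.8, 0.3, -0.1]
opening: 1.0
finger_force: 0.0
```

>>> arm_command(steps=[100,-0.94,0.265,0,0,100,-0.94,0.265,0,0,100,-0.94,0.265,0,0,100,-0.94,0.265,0,0,100,-0.94,0.265,0,0,100,-0.94,0.265,0,0,100,-0.94,0.265,0,0,100,-0.94,0.265,0,0])

```text
time: 3.82
eef_pos: [0.4596, -0.0783, 0.3111]
tcp_rot: [0.849, 0.528, -0.0, -0.0]
contact_force: [-0.8, -1.1, 1.4]
opening: 1.003
finger_force: 0.0
```

>>> arm_command(steps=[100,-0.94,0.265,0.2,0,100,-0.94,0.265,0.2,0,100,-0.94,0.265,0.4,0,100,-0.94,0.265,0.8,0,100,-0.94,0.265,0.8,0,100,-0.94,0.265,0.8,0,100,-0.94,0.265,0.8,0,100,-0.94,0.265,0.8,0])

```text
time: 4.48
eef_pos: [0.4238, -0.2703, 0.1902]
tcp_rot: [0.849, 0.528, 0.0, -0.0]
contact_force: [0.7, 0.9, -0.1]
opening: 0.998
finger_force: 0.0
```

```bash
python3 - <<'E'
from h import *
np.set_printoptions(precision=4,suppress=True)
c,im=snap("wrist","w1.png"); s=ctrl.get_state();print(s["eef_pos"],s["tcp_rot"],s["qpos"])
hsv=cv2.cvtColor(im,cv2.COLOR_RGB2HSV)
m=((hsv[:,:,1]<50)&(hsv[:,:,2]>110)).astype(np.uint8)
k,l,st,ce=cv2.connectedComponentsWithStats(m)
for i in range(1,k):
    if st[i,4]<400: continue
    print(st[i],ce[i])
    cn=max(cv2.findContours((l==i).astype(np.uint8),0,2)[0],key=len)
    ap=cv2.approxPolyDP(cv2.convexHull(cn),3,True)[:,0]
    print(np.c_[ap,onz(c,ap,.032)[:,:2],onz(c,ap,0)[:,:2]])
E
```

```text
[ 0.4214 -0.2722  0.1857] [ 0.8501  0.5266 -0.0019 -0.0025] [-0.7747 -0.0532  2.0351 -0.0028  1.1655 -0.312 ]
[ 283    0  135   88 6801] [348.9894  34.4555]
[[417.      35.       0.5598  -0.1674   0.5704  -0.164 ]
 [328.      87.       0.4795  -0.1703   0.4817  -0.1672]
 [283.       0.       0.4756  -0.099    0.4773  -0.0884]
 [405.       0.       0.5603  -0.1409   0.571   -0.1347]]
[ 586  149   54   86 3479] [616.5703 189.5461]
[[625.     149.       0.693   -0.3306   0.7177  -0.3445]
 [639.     150.       0.7042  -0.3371   0.7301  -0.3516]
 [639.     234.       0.6902  -0.4168   0.7146  -0.4398]
 [596.     219.       0.6557  -0.3833   0.6765  -0.4028]
 [586.     194.       0.6525  -0.3553   0.6729  -0.3718]
 [588.     176.       0.6578  -0.3397   0.6788  -0.3546]
 [595.     165.       0.6657  -0.3328   0.6876  -0.3469]]
[ 311  164   25  107 1941] [320.2205 214.9145]
[[314.     164.       0.4409  -0.2211   0.439   -0.2234]
 [328.     164.       0.452   -0.2266   0.4513  -0.2295]
 [335.     215.       0.4375  -0.2711   0.4352  -0.2787]
 [325.     270.       0.4048  -0.3166   0.399   -
[... 568 characters left out ...]
2.       0.2163  -0.3439   0.1905  -0.3592]
 [171.     352.       0.2148  -0.3289   0.1889  -0.3426]
 [202.     306.       0.2751  -0.2967   0.2555  -0.307 ]]
[428 303  46  60 776] [451.3222 332.3376]
[[428.     303.       0.4824  -0.3956   0.4848  -0.4163]
 [439.     303.       0.4924  -0.4005   0.4959  -0.4218]
 [473.     353.       0.5045  -0.4738   0.5093  -0.5028]
 [464.     362.       0.4921  -0.4805   0.4955  -0.5102]
 [456.     362.       0.4843  -0.4766   0.4869  -0.5059]]
[103 456  63  24 844] [139.8069 471.3626]
[[165.     477.       0.1013  -0.48     0.0634  -0.5097]
 [103.     479.       0.028   -0.449   -0.0177  -0.4754]
 [156.     456.       0.112   -0.4458   0.0752  -0.4719]]
```

View pics/w1.png

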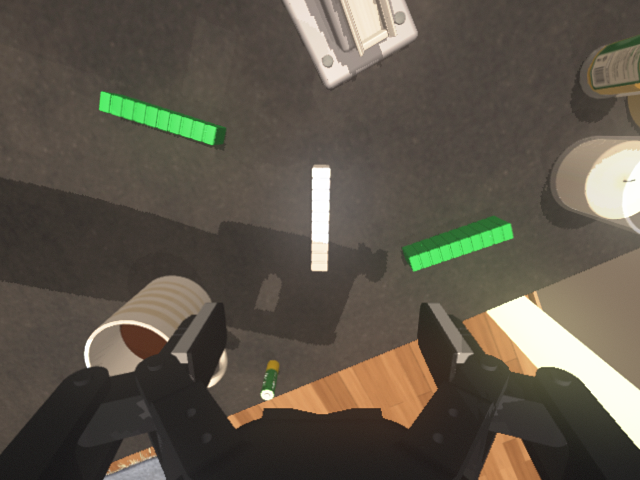

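The wrist view shows the strip upright from (321,164) to (318,270), nearly along tool x. Its centre is (0.423,-0.2686), axis 62°, length 0.101, which agrees with the first measurement. I'll descend and grip it 12 mm toward its near (lower) end, tips about 20 mm up.

>>> arm_command(steps=[60,-0.16,0,0.9,0.23,60,-0.16,0,1,0,60,0,0,1,0,60,0,0,1,0,60,0,0,1,0,60,0,0,0.9,0,60,0,0,0.6,0,60,0,0,0.3,0], squeeze=30)

```text
time: 5.2
eef_pos: [0.4193, -0.2749, 0.0212]
tcp_rot: [0.855, 0.518, -0.001, -0.002]
contact_force: [-0.7, 0.3, -0.5]
opening: 0.6
finger_force: 0.0
```

>>> arm_command(steps=[60,0,0,0,0,60,0,0,0,0])

```text
time: 5.37
eef_pos: [0.421, -0.2765, 0.0241]
tcp_rot: [0.855, 0.518, -0.0, -0.0]
contact_force: [1.0, 0.7, -0.1]
opening: 0.602
finger_force: 0.0
```

>>> arm_command(steps=[60,-0.16,-0.08,0.22,0,60,0,0,0,0,10,0,0,0,0,0,0,0,0,0,0,0,0,0,0,0,0,0,0,0,0,0,0,0,0,0,0,0,0,0])

```text
time: 6.03
eef_pos: [0.4176, -0.2795, 0.019]
tcp_rot: [0.855, 0.518, 0.0, 0.001]
contact_force: [-1.2, 0.7, 4.8]
opening: 0.177
finger_force: 32.9
```

>>> arm_command(steps=[0,0,0,0,0,0,0,0,-0.4,0,0,0,0,-0.8,0,0,0,0,-0.8,0,0,0,0,0,0])

```text
time: 6.45
eef_pos: [0.4192, -0.2808, 0.0722]
tcp_rot: [0.855, 0.518, 0.001, 0.003]
contact_force: [0.3, -0.1, -0.0]
opening: 0.174
finger_force: 32.4
```

```bash
python3 - <<'E'
from h import *
np.set_printoptions(precision=4,suppress=True)
s=ctrl.get_state();print(s["eef_pos"],s["tcp_rot"],s["qpos"])
c,im=snap("wrist","w2.png"); c,im2=snap("side","s2.png")
cv2.imwrite("pics/c2.png",np.hstack([im[:,:,::-1][100:400,160:480],cv2.resize(im2[200:350,240:400,::-1],(320,300))]))
E
```

```text
[ 0.4192 -0.2808  0.0722] [0.8554 0.518  0.0009 0.0034] [-0.7917  0.1051  2.1079  0.0002  0.9216 -0.31  ]
```

View pics/c2.png

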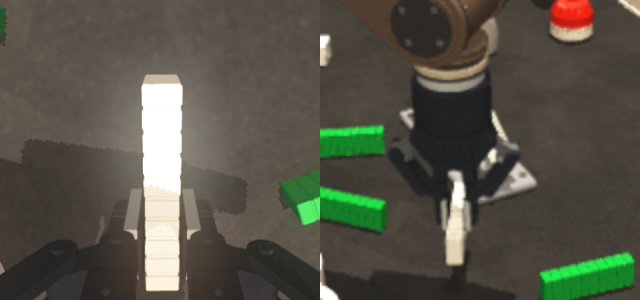

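The strip is gripped firmly and lifted, centred between the pads. Next I align it with the channel and move it over the lower end.

>>> arm_command(steps=[0,0,0,-0.4,-0.85,0,0,0,-0.4,-0.85,0,0,0,-0.4,-0.85,0,0,0,0,-0.85,0,0,0,0,-0.85,0,0,0,0,-0.88,0,0,0,0,0])

```text
time: 7.13
eef_pos: [0.4163, -0.2781, 0.0967]
tcp_rot: [0.696, 0.719, 0.0, -0.002]
contact_force: [-0.6, -0.3, -1.2]
opening: 0.177
finger_force: 32.4
```

>>> arm_command(steps=[0,0.6,0.6,0,0,0,0.6,0.6,0,0,0,0.6,0.6,0,0,0,0.6,0.6,0,0,0,0.6,0.6,0,0,0,0.6,0.6,0,0,0,0.3,0.4,0,0,0,0,0,0,0])

```text
time: 7.8
eef_pos: [0.5156, -0.1778, 0.0983]
tcp_rot: [0.696, 0.718, 0.0, 0.001]
contact_force: [0.4, -0.5, 0.9]
opening: 0.175
finger_force: 32.5
```

```bash
python3 - <<'E'
from h import *
np.set_printoptions(precision=4,suppress=True)
s=ctrl.get_state();print(s["eef_pos"],s["tcp_rot"],s["qpos"])
c,im=snap("wrist","w3.png"); b,im2=snap("side","s3.png")
cv2.imwrite("pics/c3.png",np.hstack([cv2.resize(im[40:360,160:480,::-1],(400,400)),cv2.resize(im2[210:330,250:370,::-1],(400,400))]))
E
```

```text
[ 0.5156 -0.1778  0.0983] [0.6958 0.7182 0.0002 0.0006] [-0.5182  0.1535  1.9962  0.0001  0.9907 -0.55  ]
```

View pics/c3.png

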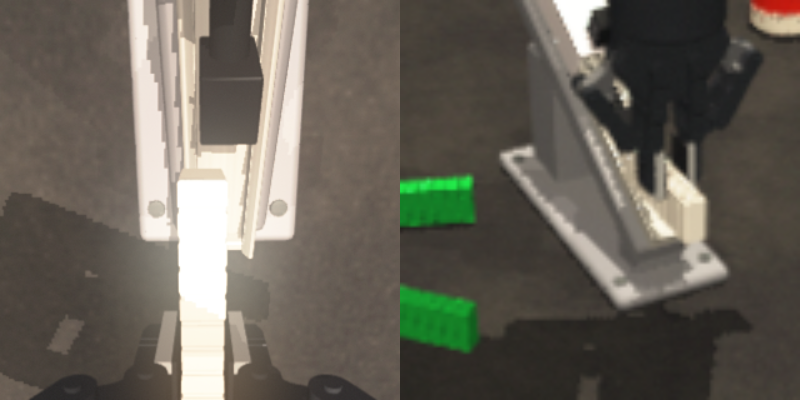

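The wrist view shows the channel, follower and foot ahead of the strip. Foot holes are at crop (156,208) and (278,208), and foot edges run (130,0)–(141,220) and (308,0)–(297,220). The strip sits left of the channel axis, so I'll compute how far off it is.

```bash
python3 - <<'E'
from h import *
np.set_printoptions(precision=4,suppress=True)
c=cam("wrist")
f=lambda p:np.array(p,float)/1.25+[160,40]
im=cv2.imread("pics/w3.png").astype(int)
# foot edges per row: light plate vs dark counter
g=cv2.cvtColor(im.astype(np.uint8),cv2.COLOR_BGR2GRAY)
L=[];Rr=[]
for y in range(50,205,10):
    row=g[y].astype(int); d=np.diff(cv2.GaussianBlur(g,(5,5),0)[y].astype(int))
    L.append((250+d[250:285].argmax(),y)); Rr.append((385+d[385:415].argmin(),y))
L=onz(c,L,.012);Rr=onz(c,Rr,.012)
for q in(L,Rr):
    m=np.median(q,0);k=np.polyfit(q[:,1],q[:,0],1);print("edge x at y=-.15:",np.polyval(k,-.15),"yaw",90-np.degrees(np.arctan(k[0])),"res",np.std(q[:,0]-np.polyval(k,q[:,1])))
print("holes",onz(c,f([[156,208],[278,208]]),.012))
print("front corners",onz(c,f([[150,241],[288,240]]),.008))
s=f([[179,180],[226,180]]);print("strip end top",onz(c,s,.0983+.0135))
print("follower front top edge z~.10", onz(c,f([[200,82],[262,78]]),.106), "bottom", onz(c,f([[201,145],[257,143]]),.083))
E
```

```text
edge x at y=-.15: 0.4776562965167954 yaw 91.9903112384693 res 0.00018053996901443847
edge x at y=-.15: 0.5652089226822502 yaw 91.89278832763074 res 0.00019297252851060832
holes [[ 0.4878 -0.1502  0.012 ]
 [ 0.5561 -0.1482  0.012 ]]
front corners [[ 0.4838 -0.1709  0.008 ]
 [ 0.5644 -0.1679  0.008 ]]
strip end top [[ 0.5056 -0.1192  0.1118]
 [ 0.5201 -0.1188  0.1118]]
follower front top edge z~.10 [[ 0.5113 -0.0902  0.106 ]
 [ 0.53   -0.0885  0.106 ]] bottom [[ 0.5121 -0.1104  0.083 ]
 [ 0.5327 -0.109   0.083 ]]
```

>>> arm_command(steps=[0,0.16,0.3,0,-0.02,0,0,0,0,0,0,0,0,0.3,0,0,0,0,0.2,0,0,0,0,0.2,0,0,0,0,0,0])

```text
time: 8.4
eef_pos: [0.5218, -0.1761, 0.081]
tcp_rot: [0.695, 0.719, -0.001, 0.001]
contact_force: [-0.4, -3.5, 4.4]
opening: 0.178
finger_force: 33.3
```

>>> arm_command(steps=[0,0,0,0.15,0,0,0,0,0.15,0,0,0,0,0,0])

```text
time: 8.65
eef_pos: [0.5221, -0.1775, 0.0744]
tcp_rot: [0.695, 0.719, -0.002, 0.003]
contact_force: [-1.2, -7.6, 5.9]
opening: 0.177
finger_force: 34.2
```

>>> arm_command(steps=[0,-0.05,0,0.15,0,0,-0.05,0,0.15,0,0,-0.05,0,0.15,0,0,0,0,0,0])

```text
time: 8.98
eef_pos: [0.522, -0.1798, 0.0624]
tcp_rot: [0.696, 0.719, -0.0, 0.001]
contact_force: [-0.2, -5.2, 4.6]
opening: 0.172
finger_force: 35.0
```

```bash
python3 - <<'E'
from h import *
np.set_printoptions(precision=4,suppress=True)
s=ctrl.get_state();print(s["eef_pos"],s["tcp_rot"],s["contact_force"])
c,im=snap("wrist","w4.png"); b,im2=snap("side","s4.png")
cv2.imwrite("pics/c4.png",np.hstack([cv2.resize(im[40:360,160:480,::-1],(400,400)),cv2.resize(im2[210:330,250:370,::-1],(400,400),interpolation=2)]))
E
```

```text
[ 0.522  -0.1798  0.0624] [ 0.6955  0.7185 -0.0004  0.0013] [-0.1547 -5.2029  4.6301]
```

View pics/c4.png

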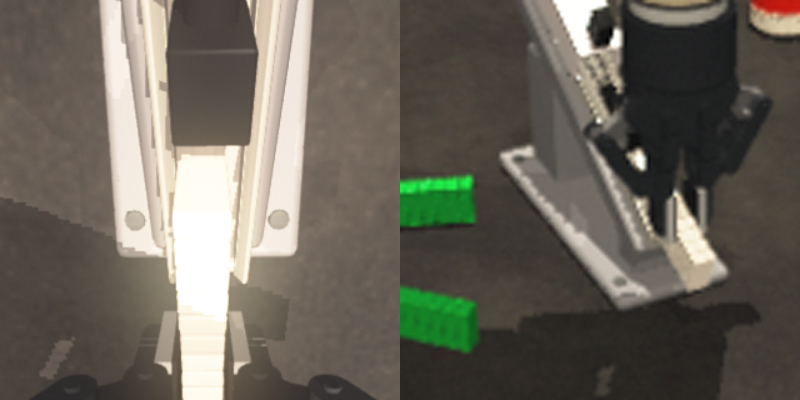

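The strip is tilted about 21°, with its upper end in the channel in front of the follower at crop (203,150). Now I push it up-slope.

>>> arm_command(steps=[0,0.25,0.03,-0.18,0,0,0.25,0,-0.145,0,0,0.25,0,-0.145,0,0,0.25,0,-0.145,0,0,0,0,0,0])

```text
time: 9.5
eef_pos: [0.5217, -0.1528, 0.0781]
tcp_rot: [0.695, 0.719, -0.0, 0.001]
contact_force: [0.5, -4.9, 2.3]
opening: 0.178
finger_force: 34.7
```

>>> arm_command(steps=[0,0.25,0,-0.12,0,0,0.25,0,-0.12,0,0,0.25,0,-0.12,0,0,0,0,0,0])

```text
time: 9.83
eef_pos: [0.5213, -0.1355, 0.0877]
tcp_rot: [0.695, 0.719, -0.001, 0.002]
contact_force: [-0.6, -7.2, 4.2]
opening: 0.178
finger_force: 35.0
```

```bash
python3 - <<'E'
from h import *
np.set_printoptions(precision=4,suppress=True)
s=ctrl.get_state();p=s["eef_pos"];print(p,s["tcp_rot"],s["contact_force"])
h=(p[1]+.152)*1e3;v=(p[2]+.0065-.045)*1e3;print("P chan x,z",h*.866+v*.5,v*.866-h*.5)
E
```

```text
[ 0.5213 -0.1355  0.0877] [ 0.6947  0.7193 -0.0011  0.0018] [-0.615  -7.184   4.1976]
P chan x,z 38.83713081079311 34.342548389306984
```

>>> arm_command(steps=[0,0.25,0,-0.14,0,0,0,0,0,0,0,0,0,0.1,0,0,0,0,0.1,0,0,0,0,0,0])

```text
time: 10.25
eef_pos: [0.5209, -0.1294, 0.0851]
tcp_rot: [0.695, 0.719, -0.001, 0.001]
contact_force: [-0.9, -8.4, 1.9]
opening: 0.176
finger_force: 35.6
```

>>> arm_command(steps=[0,0,0,0.08,0,0,0,0,0.07,0,0,0,0,0,0])

```text
time: 10.5
eef_pos: [0.5209, -0.1292, 0.0814]
tcp_rot: [0.695, 0.719, -0.001, 0.001]
contact_force: [-0.9, -7.3, 1.8]
opening: 0.177
finger_force: 36.1
```

```bash
python3 - <<'E'
from h import *
np.set_printoptions(precision=4,suppress=True)
s=ctrl.get_state();p=s["eef_pos"];print(p,s["tcp_rot"],s["contact_force"])
h=(p[1]+.152)*1e3;v=(p[2]+.0065-.045)*1e3;print("P chan x,z",h*.866+v*.5,v*.866-h*.5)
c,im=snap("wrist","w5.png"); b,im2=snap("side","s5.png")
cv2.imwrite("pics/c5.png",np.hstack([cv2.resize(im[40:360,160:480,::-1],(400,400)),cv2.resize(im2[230:310,290:370,::-1],(400,400),interpolation=2)]))
E
```

```text
[ 0.5209 -0.1292  0.0814] [ 0.6952  0.7188 -0.0007  0.0011] [-0.8537 -7.3291  1.7966]
P chan x,z 41.15838397860094 25.73383472489828
```

View pics/c5.png

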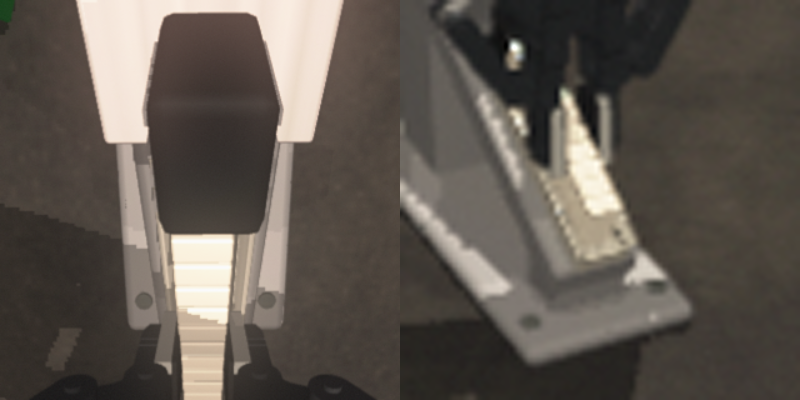

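The side crop shows the strip in the channel, its lower end near crop (612,205), i.e. px (332,271). I'll compare that with the predicted positions.

```bash
python3 - <<'E'
from h import *
np.set_printoptions(precision=1,suppress=True)
b=cam("side")
O=np.array([.5217,-.152,.045]);u=np.array([-.0338,.9994,0]);w=np.array([.9994,.0338,0])  # w: robot-far side
X=u*.866+np.array([0,0,.5]);Z=-u*.5+np.array([0,0,.866])
C=lambda x,y,z:O+(X*x+w*y+Z*z)/1e3
def sh(n,L): print(n,((proj(b,[C(*p) for p in L])-[290,230])*5+[400,0]))
sh("lip top inner/outer",[(0,-10,7),(0,10,7),(-5,-10,7),(-5,10,7)])
for x,dz in((3,0),(3,7),(8,0),(-3,10)): sh(("end top,bottom",x,dz),[(x,-8,32+dz),(x,8,32+dz),(x,-8,dz),(x,8,dz)])
sh("wall tops front",[(-5,-15,13),(-5,15,13)])
E
```

```text
lip top inner/outer [[575.4 248.9]
 [613.6 238.4]
 [579.6 257.9]
 [617.8 247.3]]
('end top,bottom', 3, 0) [[588.1 216.2]
 [619.2 207.8]
 [573.7 249.6]
 [604.1 241.2]]
('end top,bottom', 3, 7) [[591.4 208.7]
 [622.6 200.3]
 [576.8 242.5]
 [607.3 234.1]]
('end top,bottom', 8, 0) [[584.  207.1]
 [615.  198.8]
 [569.6 240.7]
 [600.  232.4]]
('end top,bottom', -3, 10) [[597.9 216.4]
 [629.2 207.9]
 [583.1 250.2]
 [613.7 241.7]]
wall tops front [[572.6 254.5]
 [630.2 238.5]]
```

The lower end matches x≈3 mm with the underside on the floor, and the forces agree. I'll press slightly, release, and retreat upward.

>>> arm_command(steps=[0,-0.03,0,0.06,0,0,0,0,0,0,35,0,0,0,0,35,0,0,0,0,35,0,0,0,0,35,0,0,-0.5,0,35,0,0,-1,0,35,0,0,-0.6,0])

```text
time: 11.27
eef_pos: [0.5209, -0.1284, 0.1339]
tcp_rot: [0.695, 0.719, 0.0, -0.0]
contact_force: [0.5, -0.3, 0.9]
opening: 0.349
finger_force: 0.0
```

>>> arm_command(steps=[0,-0.5,0,-0.2,0,0,0,0,0,0,0,0,0,0,0,0,0,0,0,0])

```text
time: 11.6
eef_pos: [0.5203, -0.1411, 0.1359]
tcp_rot: [0.696, 0.718, -0.0, -0.001]
contact_force: [-0.9, -0.2, -0.1]
opening: 0.002
finger_force: 0.0
```

```bash
python3 - <<'E'
from h import *
np.set_printoptions(precision=4,suppress=True)
s=ctrl.get_state();p=s["eef_pos"];print(p,s["tcp_rot"],s["contact_force"],s["opening"])
c,im=snap("scene","sc6.png"); b,im2=snap("side","s6.png")
cv2.imwrite("pics/c6.png",np.hstack([cv2.resize(im[215:305,310:400,::-1],(400,400),interpolation=2),cv2.resize(im2[230:310,290:370,::-1],(400,400),interpolation=2)]))
E
```

```text
[ 0.5203 -0.1411  0.1359] [ 0.6956  0.7184 -0.0003 -0.0013] [-0.9469 -0.1615 -0.134 ] 0.0021439762383141515
```

View pics/c6.png

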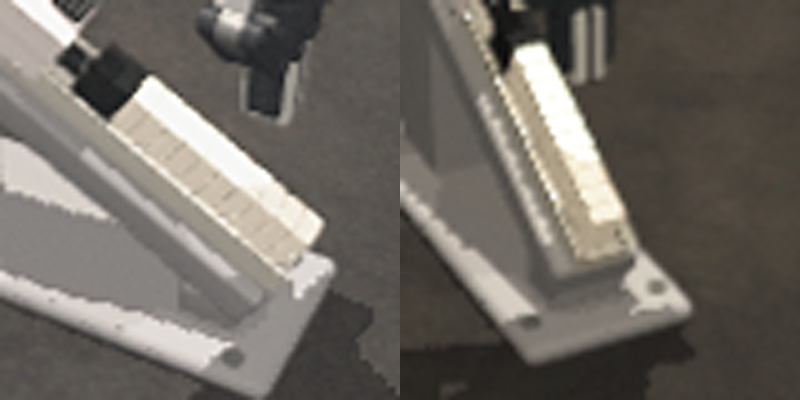

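It looks seated: strip parallel to the walls, follower flush, lower end at the predicted place for x=0. A gentle press on top will confirm the height.

>>> arm_command(steps=[0,-0.2,0,0.8,0,0,0,0,0.7,0,0,0,0,0.16,0,0,0,0,0.1,0,0,0,0,0.06,0,0,0,0,0,0])

```text
time: 12.2
eef_pos: [0.5216, -0.1462, 0.092]
tcp_rot: [0.695, 0.719, 0.0, 0.0]
contact_force: [-0.1, 0.2, 0.8]
opening: 0.001
finger_force: 0.0
```

>>> arm_command(steps=[0,0,0,0.06,0,0,0,0,0,0])

```text
time: 12.37
eef_pos: [0.5218, -0.1464, 0.0909]
tcp_rot: [0.695, 0.719, 0.0, 0.001]
contact_force: [-0.7, 0.5, -0.5]
opening: -0.003
finger_force: 0.0
```

>>> arm_command(steps=[0,0,0,0.06,0,0,0,0,0.04,0,0,0,0,0,0])

```text
time: 12.62
eef_pos: [0.5224, -0.1469, 0.0898]
tcp_rot: [0.695, 0.719, 0.0, 0.001]
contact_force: [-1.6, -0.4, 6.2]
opening: 0.0
finger_force: 2.6
```

Contact comes at the seated height with only 6 N, so the strip is down. Now the fin.

>>> arm_command(steps=[0,0,0,-0.6,0,50,0,0,-1,0,50,0,0,-1,0,50,0,0,-1,0,50,0.9,-0.04,-1,0,50,1,0,-0.4,0,50,1,0,0,0,50,0.93,0,0,0])

```text
time: 13.28
eef_pos: [0.5178, -0.0498, 0.2147]
tcp_rot: [0.696, 0.718, 0.001, 0.002]
contact_force: [0.6, -0.2, -1.2]
opening: 0.498
finger_force: 0.0
```

>>> arm_command(steps=[50,0,0,0,0,50,0,0,0,0])

```text
time: 13.45
eef_pos: [0.5172, -0.0498, 0.213]
tcp_rot: [0.695, 0.719, 0.0, 0.0]
contact_force: [-0.1, 0.4, -0.2]
opening: 0.501
finger_force: 0.0
```

```bash
python3 - <<'E'
from h import *
np.set_printoptions(precision=4,suppress=True)
s=ctrl.get_state();p=s["eef_pos"];print(p,s["tcp_rot"])
c,im=snap("wrist","w7.png")
g=cv2.cvtColor(im,cv2.COLOR_RGB2GRAY)
cv2.imwrite("pics/c7.png",im[100:480,120:520,::-1])
print(proj(c,[[.5183,-.0513,.1644],[.5183,-.058,.178]]))
E
```

```text
[ 0.5172 -0.0498  0.213 ] [0.6945 0.7195 0.     0.0005]
[[323.1775 267.3086]
 [322.874  286.7494]]
```

View pics/c7.png

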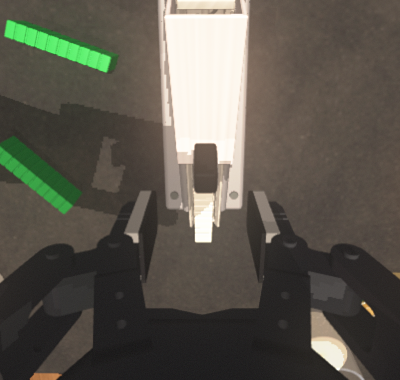

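The wrist view shows the fin at crop (205,168), px (325,268), within 2 px of the prediction and midway between the fingers. I'll descend and pinch it.

>>> arm_command(steps=[50,-0.06,0.04,0.9,0,50,0,0,0.8,0,50,0,0,0.36,0,50,0,0,0,0,0,0,0,0,0,0,0,0,0,0,0,0,0,0,0,0,0,0,0,0], squeeze=40)

```text
time: 14.17
eef_pos: [0.5193, -0.0527, 0.1627]
tcp_rot: [0.695, 0.719, 0.001, 0.002]
contact_force: [1.6, -2.0, 0.0]
opening: 0.15
finger_force: 43.7
```

>>> arm_command(steps=[0,0,0,0,0,0,0,0,0,0])

```text
time: 14.33
eef_pos: [0.5194, -0.0527, 0.1627]
tcp_rot: [0.695, 0.719, 0.001, 0.002]
contact_force: [0.4, -2.1, 2.9]
opening: 0.151
finger_force: 43.9
```

>>> arm_command(steps=[0,-0.346,0,0.2,0,0,-0.346,0,0.2,0,0,-0.346,0,0.2,0,0,-0.346,0,0.2,0,0,-0.346,0,0.2,0,0,-0.346,0,0.2,0,0,0,0,0,0])

```text
time: 14.92
eef_pos: [0.5214, -0.1068, 0.1315]
tcp_rot: [0.696, 0.718, 0.0, 0.003]
contact_force: [2.8, -4.2, 3.2]
opening: 0.15
finger_force: 43.9
```

>>> arm_command(steps=[0,-0.346,0,0.2,0,0,-0.346,0,0.2,0,0,-0.346,0,0.2,0,0,-0.346,0,0.2,0,0,-0.346,0,0.2,0,0,0,0,0,0])

```text
time: 15.42
eef_pos: [0.5231, -0.15, 0.1065]
tcp_rot: [0.696, 0.718, 0.001, 0.003]
contact_force: [4.9, -3.8, 2.2]
opening: 0.151
finger_force: 43.8
```

>>> arm_command(steps=[0,-0.17,-0.04,0.1,0,0,-0.14,0,0.08,0,0,0,0,0,0])

```text
time: 15.67
eef_pos: [0.5233, -0.1568, 0.1026]
tcp_rot: [0.696, 0.718, 0.002, 0.004]
contact_force: [8.0, -2.6, 1.6]
opening: 0.155
finger_force: 43.7
```

>>> arm_command(steps=[0,-0.07,0,0.04,0,0,-0.07,0,0.04,0,0,0,0,0,0])

```text
time: 15.92
eef_pos: [0.5235, -0.1599, 0.1008]
tcp_rot: [0.696, 0.718, 0.002, 0.004]
contact_force: [6.5, -1.6, 1.1]
opening: 0.148
finger_force: 43.9
```

>>> arm_command(steps=[0,-0.07,0.05,0.04,0,0,-0.07,0,0.04,0,0,0,0,0,0])

```text
time: 16.17
eef_pos: [0.5235, -0.1604, 0.1005]
tcp_rot: [0.696, 0.718, 0.003, -0.001]
contact_force: [-1.0, 8.2, 15.8]
opening: 0.151
finger_force: 45.6
```

>>> arm_command(steps=[0,-0.07,0,0.04,0,0,-0.07,0,0.04,0,0,0,0,0,0])

```text
time: 16.42
eef_pos: [0.5236, -0.1605, 0.1003]
tcp_rot: [0.696, 0.718, 0.005, -0.004]
contact_force: [-4.3, 20.3, 28.5]
opening: 0.15
finger_force: 47.2
```

The rail is at its hard stop: position holds while the force rises. I'll ease off, release, retreat and check.

>>> arm_command(steps=[0,0.14,0,-0.1,0,0,0,0,0,0,45,0,0,0,0,45,0,0,0,0,45,0,0,0,0,45,0,0,-0.5,0,45,0,0,-1,0,45,0,0,-1,0])

```text
time: 17.08
eef_pos: [0.5207, -0.1616, 0.16]
tcp_rot: [0.696, 0.718, -0.001, -0.002]
contact_force: [1.1, 0.2, -0.6]
opening: 0.451
finger_force: 0.0
```

>>> arm_command(steps=[45,0,0,-1,0,45,0,0,-1,0,45,-0.5,0,-1,0,45,-0.8,0,0,0,45,-0.8,0,0,0,45,-0.8,0,0,0,45,-0.5,0,0,0,45,0,0,0,0])

```text
time: 17.75
eef_pos: [0.5245, -0.2491, 0.2357]
tcp_rot: [0.696, 0.718, -0.0, -0.0]
contact_force: [0.5, 0.1, -0.9]
opening: 0.448
finger_force: 0.0
```

```bash
python3 - <<'E'
from h import *
np.set_printoptions(precision=4,suppress=True)
s=ctrl.get_state();p=s["eef_pos"];print(p,s["contact_force"])
a,im=snap("scene","sc8.png"); b,im2=snap("side","s8.png")
cv2.imwrite("pics/c8.png",np.hstack([cv2.resize(im[180:310,265:395,::-1],(400,400),interpolation=2),cv2.resize(im2[190:310,270:390,::-1],(400,400),interpolation=2)]))
O=np.array([.5217,-.152,.045]);u=np.array([-.0338,.9994,0]);X=u*.866+np.array([0,0,.5]);Z=-u*.5+np.array([0,0,.866])
P=[O+(X*24+Z*53)/1e3]
print((proj(a,P)-[265,180])*400/130,(proj(b,P)-[270,190])*400/120+[400,0])
E
```

```text
[ 0.5245 -0.2491  0.2357] [ 0.539   0.1267 -0.9345]
[[347.7276 229.2879]] [[597.2148 233.9887]]
```

View pics/c8.png

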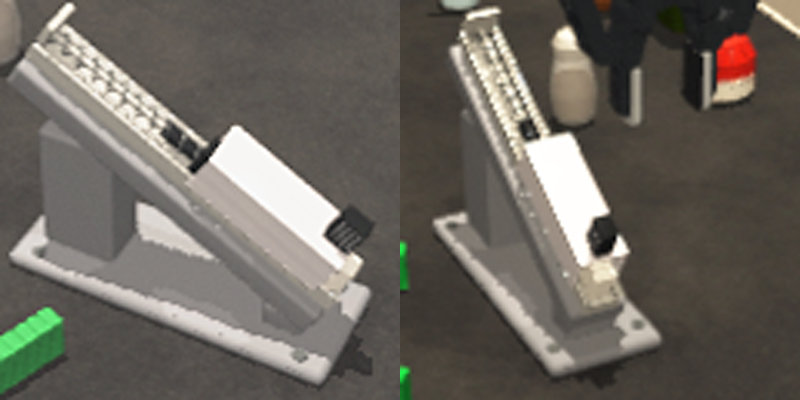

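The rail is closed. The fin sits at (348,229) and (600,233), as predicted for joint 0, the first clip is bare in front, and the arm is clear. Handing in.

```bash
python3 -c "
from plant import ctrl
print(ctrl.sign_off())"
```

```text
the job is handed in; nothing more can be done
None
```

The clip strip is loaded on the channel floor behind the lip, the cover rail is slid down to its stop and released, and the job is handed in at about 18 s with the arm clear; no verdict came back.

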